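# Switch on the sanding bench's dust extractor

## Robot

A 6-joint arm with a two-finger parallel gripper is mounted at the origin on the work surface. World frame = base frame: x ahead of the robot, y to its left, z up, the work surface at z = 0. Lengths are in mm, angles in degrees, forces in N, time in s.
With the tool pointing down it reaches from about 275 to 775 mm from the base axis. Payload 14.6 kg.
Tool frame: the origin (TCP) lies between the finger pads; the fingertips stand ahead of it and the grasp point (between the pads) lies 2 mm behind it (r.nose_length is the z of the fingertips in the tool frame, in mm); z points along the fingers, y is the line along which they close (so a half turn about z gives the same grasp; the last joint's range is limited). The gripper opens to 85 mm and grips with 20 to 120 N. Pads are 22 mm wide; open, the fingers measure 114 mm over their backs; the gripper's body (76 mm by 85 mm) begins 54 mm behind the grasp point. The pads swing forward as they close: fully open they stand 13 mm farther back than shut.
Start: joints at [-72.897, 15.075, -2.767, 72.158, 0, 81.102], TCP at [230.146, -471.87, 248.278] pointing down, gripper open.
Joint ranges: [-151.79, 151.79], [-50.71, 97.33], [-67.44, 78.34], [-121.81, 120.89], [-77.56, 73.72], [-180, 180]. Speed limits (degrees/s): [108.29, 108.29, 147.25, 159.86, 180, 180].

## Interface

Orientations are given as [roll, pitch, yaw] about the fixed x, y, z axes, in that order (R = Rz(yaw) Ry(pitch) Rx(roll)).
In Python, from bench import r, cams, workorder, finder gives the robot as it stands.
- The arm moves only by the tool send_rows, never from a script. Its argument "deltas" is a list of rows, each a list of 3 entries, a list of its own where there are three numbers: the closure, from 0 (fully open) to 1 (shut), then the shift along the world's x, y, z in mm, then the turn about the world's z in degrees. In form: [[gripper, [x, y, z], spin], ...]. A call has 1 to 12 rows; each row shifts and turns the commanded pose from where the row before left it; what a row does not reach is not made up. A row lasts 1/12 s, in which the tool goes at most 41.7 mm and 7.16 degrees, less where a joint would pass 70% of its speed; a pose out of reach is approached as far as the arm can. A call is refused whole if a number of a shift passes 41.7 or a number of a turn 7.16, either way. A call with a gripper value outside its range is refused whole. The fingers move at their own pace and stop on an object; the grip force is fixed at half the most. Time passes only in rows, so rows that do not move let the fingers close. It gives the time, the measured TCP pose, the force, the opening and the grip force at its end, in the units of the state.
- r.read_state(): the state, without advancing time (a new reading comes with each control period).
- cams.get_image(name): name is "side" or "top" or "wrist"; returns a dict with "color" (384x512x3 uint8, red, green, blue), "camera_matrix" (3x3 intrinsics, pixels), "extrinsics" (4x4, takes a point from world to camera coordinates). Camera axes: x right, y up, looking along -z (the intrinsics and any distortion apply to the point x, -y, -z); pixel columns grow to the right and rows downward; lengths in mm; the calibration is good to about 2 mm. A picture is of the moment at which its call begins. There is no depth.
- workorder.hand_in(): hands the job in; it is judged then, once.
Trained networks look in the newest picture that a camera, given by its name, has taken for a name from the list of things; names that differ only in an ending like _2 or _b are one class to them, and where a whole thing is asked for, a point or a joint stands for the part that bears it (a point fixed in the world has none). Each returns a list of dicts, best first, with "p" (0 to 1); they miss things now and then, are a little off and sometimes report something else, mostly with a low value. They report only what shows in the picture. A call takes as long as a camera call. They do not tell look-alikes from the thing itself.
- finder.find_in(camera, thing): "position" ([x, y, z] in mm, in world coordinates, good to about 4 mm: the middle of the surface that is visible of it).
- finder.masks_of(camera, thing): "mask" (384x512 bool, what is visible of it).
- finder.place_of(camera, thing): "position" ([x, y, z] in mm, in world coordinates, good to about 4 mm: a listed point, or the origin of a listed thing).
The state is a dict: "time_s": time; "joint_pos": joint angles; "joint_vel": joint speeds; "joint_efforts": joint torques, N m; "tcp_pos": TCP position; "eef_rot": TCP orientation; "force": force on the tool from outside, world axes, zero at the start; "moment": the same for the moment, N m; "gripper_width": opening from 0.0 (shut) to 1.0 (fully open); "gripper_force": force on a finger pad.
Only numpy, scipy, OpenCV 4.12 (cv2) and the standard library are available. Lean on these libraries where they do the work, as an engineer would, in place of code of your own. Each camera call takes 0.05 s, during which the arm holds its last target. There are 200 camera calls.

## Task

Get the dust extractor going from the switch boxes on the bench, pressing with the fingertips: first push the raised, ribbed end of the rocker down until it has tipped over fully, then press the small round button fully in, then press the large mushroom button fully in; all three stay as they are left. Leave the square lamp key out, and pick up nothing: the boxes and everything else on the bench are to stay where they stand.

Things in the scene. Friction and masses are not known exactly. Their poses are not given: they have to be found in the camera images.
- power_box: Power switch box: weighted grey cast case, loose on the bench, 100 x 76 mm and 42 mm tall, 0.8 kg, bright plate on top, rubber feet; origin at the centre of its underside, x along its 100 mm side, z up. Carries a long black rocker (see-saw) on its top. It may stand at any yaw.
- rocker (a joint): Rocker of the power box, a black plate 80 x 34 x 8 mm along the box's x, pivoting about the box's y axis 58 mm above the bench at the box's centre. 0 = off (box +x end raised, -x end down), 0.32 rad = fully on (box +x end down to the stop). It starts at 0 to 0.05 rad. No spring: friction of 0.12 N m (about 4 N at the end) holds it where it is left. On counts from 0.26 rad.
- rocker_end (a point): Where to press the rocker: on the top face of its raised end, marked with three grey ribs, 31 mm from the pivot. It starts about 67 mm above the bench and is about 57 mm above it when fully on.
- shake_box: Filter-shaker box: weighted grey cast case, loose on the bench, 100 x 76 mm and 42 mm tall, 0.8 kg, bright plate on top, rubber feet; origin at the centre of its underside, x along its 100 mm side, z up. A small round black button, 24 mm in diameter, stands in a steel collar (38 mm diameter, 4 mm high) at the centre of its top.
- shake (a joint): Travel of the small round button: 0 = out, 0.007 m = fully in, pressed straight down; starts at 0 to 1 mm. Counts as in from 0.0052 m. There is no return spring: it takes about 3.5 N to move and stays where it is left. The part is proud of its collar even when fully in, so a fingertip wider than it can press it home.
- shake_top (a point): Centre of the small round button's flat top; about 58 mm above the bench when out, 51 mm when in.
- start_box: Start box: weighted grey cast case, loose on the bench, 100 x 76 mm and 42 mm tall, 0.8 kg, bright plate on top, rubber feet; origin at the centre of its underside, x along its 100 mm side, z up. A large round black mushroom button, 52 mm in diameter, stands at the centre of its top.
- start (a joint): Travel of the large mushroom button: 0 = out, 0.007 m = fully in, pressed straight down; starts at 0 to 1 mm. Counts as in from 0.0052 m. There is no return spring: it takes about 3.5 N to move and stays where it is left. The part is proud of its collar even when fully in, so a fingertip wider than it can press it home.
- start_top (a point): Centre of the mushroom button's top (flat for 15 mm around it, sloping off by 3 mm beyond); about 66 mm above the bench when out, 59 mm when in.
- lamp_box: Lamp box, not to be operated: weighted grey cast case, loose on the bench, 100 x 76 mm and 42 mm tall, 0.8 kg, bright plate on top, rubber feet; origin at the centre of its underside, x along its 100 mm side, z up. A square black key, 36 x 36 mm, stands 16 mm above the centre of its top.
- lamp_key (a joint): Travel of the square lamp key: 0 = out, 0.007 m = in. Leave it out.
- filler_tin: Bystander: closed tin of filler, 100 mm in diameter, 110 mm tall; origin at the centre of its underside.
- tub: Bystander: clear plastic mixing bowl, 110 mm across, 60 mm tall; origin at the centre of its underside.
- tape_roll: Bystander: cardboard ring, 84 mm across, 25 mm tall, lying flat; origin at the centre of its underside.
- sanding_block: Bystander: cork sanding block with wooden grip, 105 x 60 x 45 mm; origin at the centre of its underside.
- spreader: Bystander: flat beige filler spreader, 100 x 70 mm, 11 mm tall at its thick edge; origin at the centre of its underside.
- hardener: Bystander: white hardener tube lying down, about 130 mm long, 26 mm tall; origin under its middle.
- screwdriver: Bystander: screwdriver about 200 mm long lying on the bench; origin under it.
Things that resemble listed ones, but are neither listed nor needed, are in the scene too. What is shaped like the shake_box but pink or purple is not meant.

How it is judged:
By the outcome, as a careful person would: the job done as asked, in the order asked, and still so for the second after the job is handed in, with the robot touching nothing.
It also fails if it takes over 45 s, if anything falls off the work surface, if the arm or the gripper's body presses on something with over 40 N, if the wrist force passes 120 N, or if a joint passes its speed limit or range.

## Working session

There is one attempt and no reset: what is moved stays moved. The work goes in short steps, Python scripts to look and compute and a tool call to move; the robot and the scene stay as the last step left them, time stands still between calls to the robot, and variables do not carry over. Pictures are saved under pics/ and viewed, at most 10 in all, crops included, and the job is handed in when it is done.

Besides the shell and the picture viewer there is one more tool, called after ">>>" as a command line: name --argument value ..., lists and objects as JSON in quotes. send_rows: Moves the arm, as the interface text tells. Its arguments: {"type":"object","properties":{"deltas":{"type":"array","items":{"type":"array"}}},"required":["deltas"]}

```bash
mkdir -p pics; python3 - <<'E'
from bench import r,cams,finder
import cv2,numpy as np
for c in ("top","side"):
    im=cams.get_image(c); cv2.imwrite(f"pics/{c}0.png",im["color"][:,:,::-1])
    for t in ("rocker_end","shake_top","start_top","power_box","shake_box","start_box","lamp_box","filler_tin"):
        for d in finder.place_of(c,t)[:3]:
            p=np.array(d["position"]); q=im["extrinsics"]@np.r_[p,1]; q=q[:3]*[1,-1,-1]; u=im["camera_matrix"]@q
            print(c,t,round(d["p"],2),p.round(),(u[:2]/u[2]).round())
s=r.read_state();print(s["time_s"],s["tcp_pos"],s["eef_rot"],r.nose_length,s["force"])
E
```

```text
top rocker_end 0.91 [ 589. -146.   70.] [331. 156.]
top rocker_end 0.28 [468. 109.   1.] [239. 198.]
top rocker_end 0.2 [ 328. -276.   -3.] [368. 248.]
top shake_top 0.65 [526. 471.  58.] [110. 173.]
top shake_top 0.63 [216. 344.  60.] [152. 286.]
top shake_top 0.54 [691. 429.  54.] [128. 116.]
top start_top 0.66 [462.  99.  68.] [243. 199.]
top power_box 0.82 [ 613. -130.   -1.] [320. 151.]
top power_box 0.46 [ 690. -335.    0.] [389. 128.]
top shake_box 0.89 [696. 426.  -3.] [135. 119.]
top shake_box 0.87 [351. 453.  -1.] [121. 235.]
top shake_box 0.83 [216. 339.  -4.] [159. 282.]
top start_box 0.96 [469. 110.   4.] [239. 197.]
top lamp_box 0.93 [ 528. -318.   -1.] [383. 181.]
top filler_tin 0.83 [ 691. -336.   -0.] [389. 127.]
top filler_tin 0.16 [694. 130.   2.] [234. 122.]
side rocker_end 0.61 [ 688. -339.   -3.] [244. 126.]
side rocker_end 0.52 [ 583. -143.   68.] [254. 144.]
side shake_top 0.7 [718. 303.   2.] [165. 239.]
side shake_top 0.64 [357. 449.  58.] [266. 304.]
side shake_top 0.62 [689. 423.  62.] [151. 260.]
side power_box 0.77 [ 612. -129.   -0.] [245. 160.]
side shake_box 0.96 [685. 427.  -2.] [155. 275.]
side shake_box 0.89 [360. 448.   0.] [265. 315.]
side shake_box 0.75 [528. 471.  -2.] [201. 305.]
side start_box 0.75 [462. 108.   2.] [265. 213.]
side start_box 0.16 [ 584. -140.   62.] [253. 146.]
side lamp_box 0.55 [ 531. -320.    2.] [280. 134.]
side filler_tin 0.73 [ 690. -338.   -0.] [244. 125.]
0.9 [ 230.14721896 -471.86499499  248.27088267] [-1.79998967e+02  7.65487635e-04  2.60007778e+01] 17.0 [-0.91277281 -0.1440695   0.02889911]
```

View pics/top0.png

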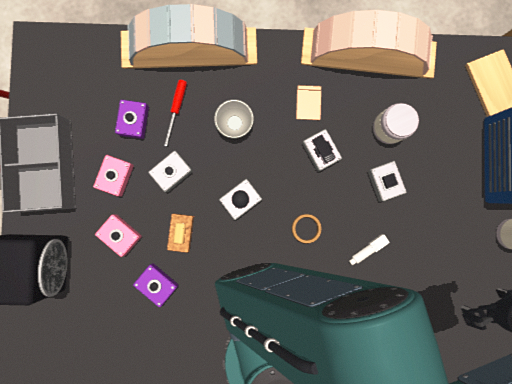

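View pics/side0.png

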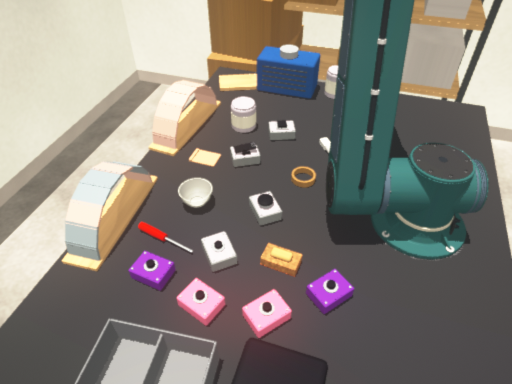

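The top view shows the grey shake box at (170,171). Its look-alikes are pink at (113,175) and (117,236) and purple at (131,118) and (155,286). The rocker box is at (322,150), the mushroom button at (240,199) and the lamp box at (388,181), which is not to be touched. I choose the grey one at (170,171), and will check it and the rocker in one close crop.

```bash
cat > h.py <<'E'
import numpy as np
def ray(im,u,v,z):
    d=np.linalg.inv(im["camera_matrix"])@[u,v,1]; E=im["extrinsics"]; R=E[:3,:3]; c=-R.T@E[:3,3]
    w=R.T@(d*[1,-1,-1]); return c+w*(z-c[2])/w[2]
def proj(im,p):
    q=(im["extrinsics"]@np.r_[p,1])[:3]*[1,-1,-1]; u=im["camera_matrix"]@q; return u[:2]/u[2]
E
python3 - <<'E'
from bench import cams,finder
import cv2,numpy as np
from h import *
out=[]
for c,px in (("top",(170,171)),("side",(218,245))):
    im=cams.get_image(c)
    print(c,ray(im,*px,58).round())
    for t in ("shake_top","shake_box"):
        for d in finder.place_of(c,t):
            p=np.array(d["position"])
            if 500<p[0]<650 and 200<p[1]<400: print(c,t,d["p"],p.round(1))
    for (u,v) in ((170,171),(322,150)) if c=="top" else ((218,248),(245,152)):
        out.append(cv2.resize(im["color"][v-30:v+30,u-35:u+35,::-1],(400,300),interpolation=cv2.INTER_CUBIC))
cv2.imwrite("pics/crop.png",np.vstack([np.hstack(out[:2]),np.hstack(out[2:])]))
E
```

```text
top [537. 305.  58.]
top shake_top 0.52 [541.7 309.5  58.9]
top shake_box 0.93 [537.3 307.9   4.2]
side [537. 316.  58.]
side shake_top 0.47 [538.9 308.4  55.6]
```

View pics/crop.png

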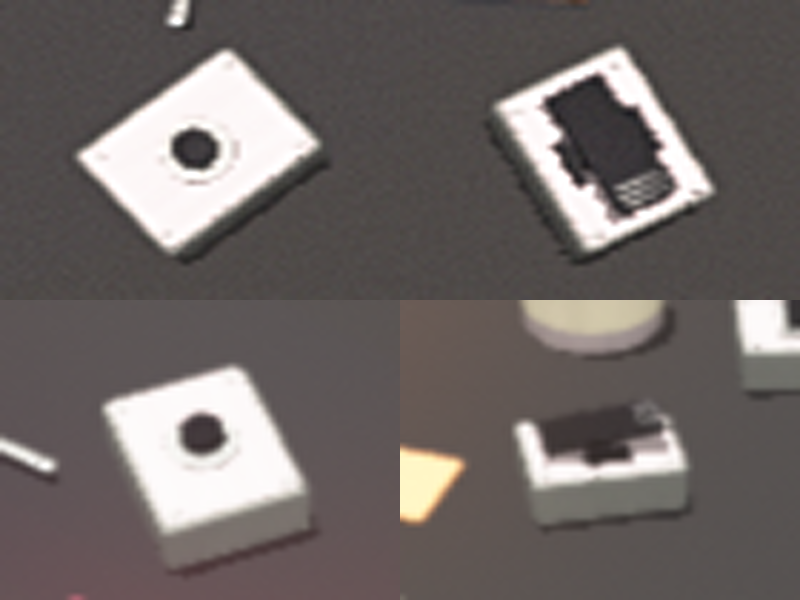

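The crop confirms both choices. The grey box has a small round button in a collar. The rocker's ribs are at its near-right end, at about top px (329,158).

The tool yaw of 26° already matches the rocker's axis at about 31°. I'll close the gripper and go above the rocker end.

>>> send_rows --deltas '[[1, [28, 26, 0], 0], [1, [28, 26, 0], 0], [1, [28, 26, 0], 0], [1, [28, 26, -5], 0], [1, [28, 26, -5], 0], [1, [28, 26, -5], 0], [1, [28, 26, -5], 0], [1, [28, 26, -5], 0], [1, [28, 26, -5], 0], [1, [28, 26, -5], 0], [1, [28, 26, -5], 0], [1, [0, 0, 0], 0]]'

```text
time_s: 2.2
tcp_pos: [541.4, -181.7, 207.0]
eef_rot: [-179.9, -0.0, 26.2]
force: [-0.9, -0.2, -0.4]
gripper_width: 0.0
gripper_force: 0.0
```

```bash
python3 - <<'E'
from bench import cams,finder
import cv2,numpy as np
from h import *
for c in ("wrist","top","side"):
    im=cams.get_image(c)
    for t in ("rocker_end","power_box"):
        for d in finder.place_of(c,t)[:2]:
            p=np.array(d["position"]);print(c,t,round(d["p"],2),p.round(1),proj(im,p).round())
    if c=="wrist":cv2.imwrite("pics/w1.png",im["color"][:,:,::-1]); print(proj(im,[588,-144,67]))
    if c=="top":print(ray(im,329,157.6,67))
E
```

```text
wrist rocker_end 0.9 [ 587.2 -138.9   67.3] [236. 108.]
wrist power_box 0.79 [ 611.3 -127.2    2.6] [240.  74.]
[242.05738151 110.17497924]
top rocker_end 0.66 [ 586.5 -144.    70. ] [330. 157.]
top rocker_end 0.3 [542.  307.6   1.1] [173. 171.]
top power_box 0.79 [ 611.  -131.7   -1. ] [321. 152.]
top power_box 0.44 [753.8 -91.8  -2.4] [308. 104.]
[ 585.02538489 -142.38998684   67.        ]
side rocker_end 0.59 [ 586.5 -142.1   64.1] [253. 145.]
side power_box 0.87 [ 612.8 -127.1   -1.2] [245. 160.]
side power_box 0.28 [ 688.9 -338.     1.2] [244. 125.]
```

View pics/w1.png

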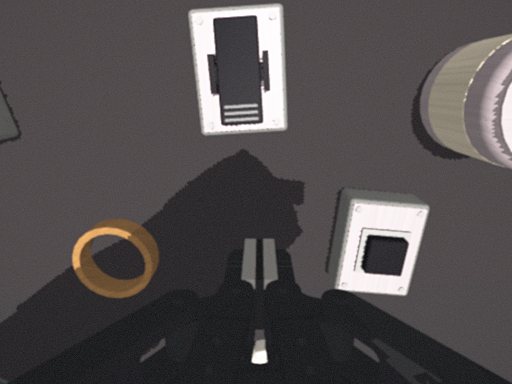

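The wrist picture shows the rocker's ribs at (241,113), which agrees with (586,-142,67). The lamp key at (385,255) is well clear. Next I go above the ribs and down to about 12 mm over them.

>>> send_rows --deltas '[[1, [22, 20, 0], 0], [1, [22, 20, -5], 0], [1, [0, 0, -35], 0], [1, [0, 0, -35], 0], [1, [0, 0, -25], 0], [1, [0, 0, -8], 0], [1, [0, 0, 0], 0], [1, [0, 0, 0], 0]]'

```text
time_s: 3.32
tcp_pos: [582.4, -146.4, 101.4]
eef_rot: [180.0, -0.0, 26.0]
force: [0.4, 0.2, -0.1]
gripper_width: -0.005
gripper_force: 0.0
```

>>> send_rows --deltas '[[1, [3, 3, -5], 0], [1, [0, 0, -5], 0], [1, [0, 0, -4], 0], [1, [0, 0, -3], 0], [1, [0, 0, -3], 0], [1, [0, 0, -2], 0], [1, [0, 0, -2], 0], [1, [0, 0, 0], 0]]'

```text
time_s: 3.98
tcp_pos: [584.8, -143.1, 76.1]
eef_rot: [180.0, 0.0, 26.0]
force: [-2.0, -1.3, 1.7]
gripper_width: 0.001
gripper_force: 1.2
```

>>> send_rows --deltas '[[1, [0, 0, -1], 0], [1, [0, 0, -1], 0], [1, [0, 0, -1], 0], [1, [0, 0, 0], 0], [1, [0, 0, 0], 0]]'

```text
time_s: 4.4
tcp_pos: [585.0, -143.2, 74.4]
eef_rot: [179.9, -0.0, 26.0]
force: [-8.3, -1.4, 20.0]
gripper_width: -0.002
gripper_force: 10.0
```

The force rose to 20 N, so the rocker is at its stop. I lift and check.

>>> send_rows --deltas '[[1, [0, 0, 5], 0], [1, [0, 0, 20], 0], [1, [0, 0, 35], 0], [1, [0, 0, 40], 0], [1, [-25, 10, 20], 0], [1, [-30, 10, 0], 0], [1, [-30, 0, 0], 0], [1, [0, 0, 0], 0], [1, [0, 0, 0], 0]]'

```text
time_s: 5.15
tcp_pos: [499.4, -122.6, 193.8]
eef_rot: [180.0, -0.1, 26.0]
force: [0.9, -0.2, -0.4]
gripper_width: -0.001
gripper_force: 0.0
```

```bash
python3 - <<'E'
from bench import r,cams,finder
import cv2,numpy as np
from h import *
out=[]
for c in ("wrist","side"):
    im=cams.get_image(c)
    for t in ("rocker_end","power_box"):
        for d in finder.place_of(c,t)[:1]:
            p=np.array(d["position"]);print(c,t,round(d["p"],2),p.round(1),proj(im,p).round())
    u,v=(int(a) for a in proj(im,[608,-130,50])); v=max(v,45)
    k=60 if c=="wrist" else 30
    a=im["color"][max(v-k,0):v+k,max(0,u-k):u+k,::-1]
    out.append(cv2.resize(a,(400,400),interpolation=cv2.INTER_CUBIC))
cv2.imwrite("pics/w2.png",np.hstack(out))
print(r.read_state()["tcp_pos"])
E
```

```text
wrist rocker_end 0.84 [ 585.7 -141.5   58.8] [332.  96.]
wrist power_box 0.88 [ 611.3 -123.7    1. ] [315.  58.]
side rocker_end 0.44 [ 584.8 -144.8   56.3] [253. 146.]
side power_box 0.74 [ 611.5 -129.6   -3.4] [245. 160.]
[ 500.77634135 -122.96340036  192.93479728]
```

View pics/w2.png

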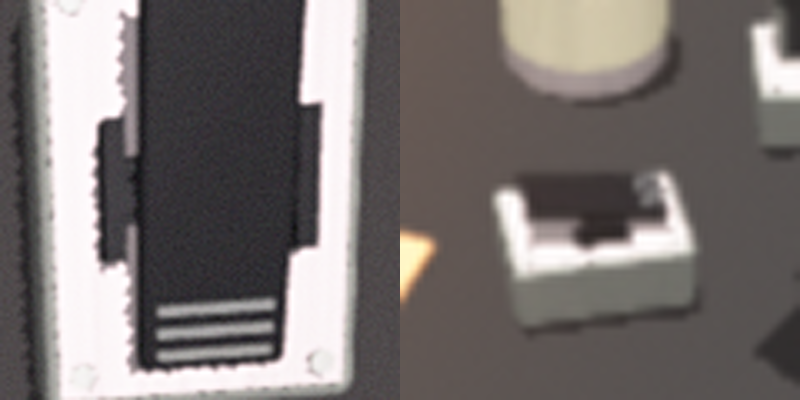

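The rocker has tipped: the ribbed end is now at z≈57 and the box has not moved. The move to the grey shake box at about (539,308) comes next.

>>> send_rows --deltas '[[1, [1, 34, 0], 0], [1, [1, 34, 0], 0], [1, [1, 34, 0], 0], [1, [1, 34, 0], 0], [1, [1, 34, 0], 0], [1, [1, 34, 0], 0], [1, [1, 34, 0], 0], [1, [1, 34, 0], 0], [1, [1, 34, 0], 0], [1, [1, 34, 0], 0], [1, [0, 0, 0], 0], [1, [0, 0, 0], 0]]'

```text
time_s: 6.45
tcp_pos: [510.2, 218.8, 192.7]
eef_rot: [-180.0, 0.0, 26.2]
force: [-0.2, -1.3, -0.7]
gripper_width: -0.001
gripper_force: 0.0
```

```bash
python3 - <<'E'
from bench import r,cams,finder
import cv2,numpy as np
from h import *
im=cams.get_image("wrist");cv2.imwrite("pics/w3.png",im["color"][:,:,::-1])
for c in ("wrist","side"):
    im=cams.get_image(c)
    for t in ("shake_top","start_top"):
        for d in finder.place_of(c,t)[:4]:
            p=np.array(d["position"]);print(c,t,round(d["p"],2),p.round(1),proj(im,p).round())
print(r.read_state()["tcp_pos"])
E
```

```text
wrist shake_top 0.9 [543.3 311.1  59.3] [166.  94.]
wrist start_top 0.72 [468.3 104.1  66.1] [355. 283.]
side shake_top 0.64 [539.  309.1  53.3] [218. 244.]
side shake_top 0.64 [214.6 342.6  54.4] [331. 284.]
side shake_top 0.56 [685.5 424.5  57.6] [152. 262.]
side shake_top 0.47 [523.8 471.6  55.7] [200. 293.]
side start_top 0.55 [462.  101.5  66.2] [266. 197.]
[510.31990028 216.30347182 193.38646988]
```

View pics/w3.png

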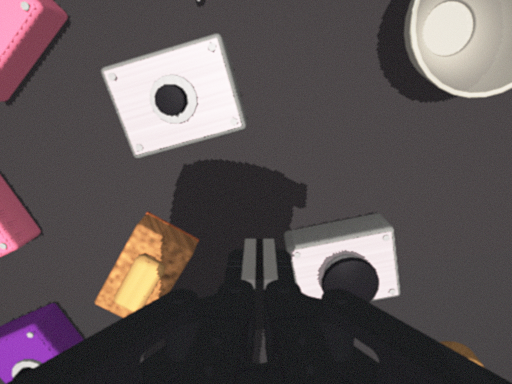

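The wrist picture shows the grey box's button at (171,99), about (540,308), and the mushroom button at (350,283).

>>> send_rows --deltas '[[1, [10, 30, 0], 0], [1, [10, 31, -5], 0], [1, [10, 31, -10], 0], [1, [0, 0, -30], 0], [1, [0, 0, -30], 0], [1, [0, 0, -18], 0], [1, [0, 0, -5], 0], [1, [0, 0, 0], 0], [1, [0, 0, 0], 0]]'

```text
time_s: 7.55
tcp_pos: [540.7, 309.0, 96.4]
eef_rot: [180.0, -0.1, 26.0]
force: [1.1, 0.4, 0.3]
gripper_width: -0.003
gripper_force: 0.0
```

```bash
python3 - <<'E'
from bench import r,cams
from h import *
im=cams.get_image("wrist")
c=im["color"].astype(int)
import cv2
cv2.imwrite("pics/w4.png",c[:,:,::-1])
print(r.read_state()["tcp_pos"],proj(im,[540,308.5,58]))
E
```

```text
[540.95748706 309.10780795  96.78458259] [258.69906808 237.17116815][ WARN:0@0.038] global loadsave.cpp:1063 imwrite_ Unsupported depth image for selected encoder is fallbacked to CV_8U.
```

View pics/w4.png

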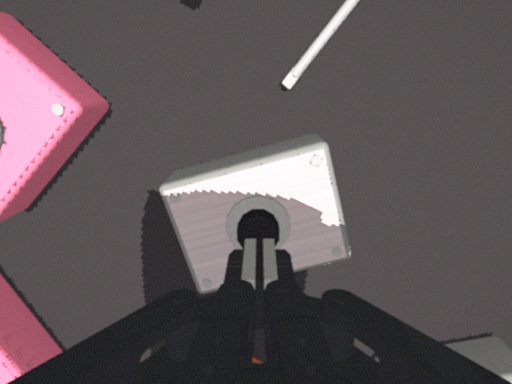

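The picture shows the button centred at about (258,230), roughly 4 mm further ahead than assumed. I shift (+3,+2) and press.

>>> send_rows --deltas '[[1, [3, 2, -8], 0], [1, [0, 0, -7], 0], [1, [0, 0, -4], 0], [1, [0, 0, -3], 0], [1, [0, 0, -2], 0], [1, [0, 0, -2], 0], [1, [0, 0, -1], 0], [1, [0, 0, 0], 0]]'

```text
time_s: 8.27
tcp_pos: [543.1, 311.1, 68.1]
eef_rot: [-180.0, 0.0, 26.0]
force: [0.3, -1.1, -0.5]
gripper_width: -0.005
gripper_force: 0.0
```

>>> send_rows --deltas '[[1, [0, 0, -1], 0], [1, [0, 0, -1], 0], [1, [0, 0, 0], 0], [1, [0, 0, 0], 0]]'

```text
time_s: 8.6
tcp_pos: [543.2, 311.2, 67.8]
eef_rot: [180.0, -0.1, 26.0]
force: [-6.3, -2.8, 21.6]
gripper_width: 0.004
gripper_force: 10.9
```

It stops at tip height 51 mm with 22 N, so the button is fully in. I lift and go to the mushroom button.

>>> send_rows --deltas '[[1, [0, 0, 4], 0], [1, [0, 0, 15], 0], [1, [0, 0, 30], 0], [1, [-11, -29, 5], 0], [1, [-11, -29, 0], 0], [1, [-11, -29, 0], 0], [1, [-11, -29, 0], 0], [1, [-11, -29, 0], 0], [1, [-11, -29, 0], 0], [1, [-6, -15, 0], 0], [1, [0, 0, 0], 0], [1, [0, 0, 0], 0]]'

```text
time_s: 9.6
tcp_pos: [471.1, 121.6, 120.5]
eef_rot: [-180.0, -0.0, 25.9]
force: [-0.2, 1.2, 0.4]
gripper_width: 0.001
gripper_force: 0.0
```

```bash
python3 - <<'E'
from bench import r,cams,finder
import cv2,numpy as np
from h import *
for c in ("wrist","top","side"):
    im=cams.get_image(c)
    if c=="wrist": cv2.imwrite("pics/w5.png",im["color"][:,:,::-1]);print(proj(im,[465,102,66]))
    for t in ("shake_top","start_top"):
        for d in finder.place_of(c,t)[:5]:
            p=np.array(d["position"])
            if p[0]>400 and p[1]<400: print(c,t,round(d["p"],2),p.round(1),proj(im,p).round())
print(r.read_state()["tcp_pos"])
E
```

```text
[283.727998   245.54609346]
wrist start_top 0.58 [467.3 106.1  65.9] [279. 240.]
top shake_top 0.66 [ 586.7 -145.7   62.3] [330. 157.]
top shake_top 0.42 [ 528.1 -318.8    1.4] [383. 181.]
side shake_top 0.45 [539.3 308.3  46.9] [219. 245.]
side start_top 0.6 [460.9 102.6  66.2] [266. 198.]
[471.18507744 122.48000119 120.17765628]
```

View pics/w5.png

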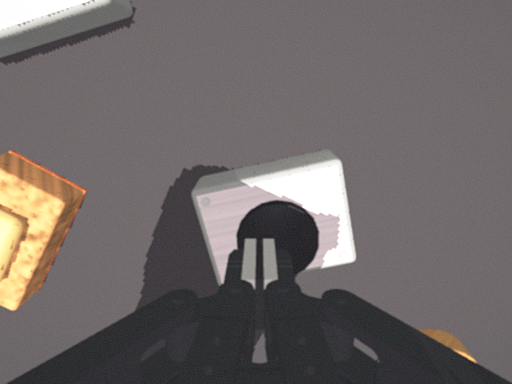

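The mushroom button spans u 237–319 with its top at v≈200. Its centre at (278,241) gives (467,106).

>>> send_rows --deltas '[[1, [-4, -16, 0], 0], [1, [0, 0, -15], 0], [1, [0, 0, -10], 0], [1, [0, 0, -7], 0], [1, [0, 0, -4], 0], [1, [0, 0, -3], 0], [1, [0, 0, -2], 0], [1, [0, 0, -2], 0], [1, [0, 0, -1], 0], [1, [0, 0, -1], 0], [1, [0, 0, 0], 0], [1, [0, 0, 0], 0]]'

```text
time_s: 11.05
tcp_pos: [467.2, 106.2, 75.9]
eef_rot: [180.0, -0.0, 26.0]
force: [-5.7, -0.1, 12.5]
gripper_width: -0.001
gripper_force: 6.5
```

>>> send_rows --deltas '[[1, [0, 0, -1], 0], [1, [0, 0, 0], 0], [1, [0, 0, 0], 0]]'

```text
time_s: 11.3
tcp_pos: [467.3, 106.2, 75.7]
eef_rot: [180.0, -0.1, 26.0]
force: [-11.6, -0.6, 30.3]
gripper_width: 0.005
gripper_force: 15.3
```

At the stop (tip at 59 mm, 30 N). I lift clear and check everything.

>>> send_rows --deltas '[[1, [0, 0, 4], 0], [1, [0, 0, 15], 0], [1, [0, 0, 35], 0], [1, [-10, 0, 35], 0], [1, [-30, 0, 20], 0], [1, [-30, 0, 10], 0], [1, [-30, 0, 0], 0], [1, [0, 0, 0], 0], [1, [0, 0, 0], 0]]'

```text
time_s: 12.05
tcp_pos: [366.6, 106.2, 193.9]
eef_rot: [180.0, -0.1, 26.0]
force: [0.7, -0.3, 0.3]
gripper_width: 0.001
gripper_force: 0.0
```

```bash
python3 - <<'E'
from bench import r,cams,finder
import cv2,numpy as np
from h import *
out=[]
for c in ("side","wrist"):
    im=cams.get_image(c)
    for t in ("rocker_end","shake_top","start_top"):
        for d in finder.place_of(c,t)[:5]:
            p=np.array(d["position"])
            if p[0]>400 and p[1]<400: print(c,t,round(d["p"],2),p.round(1))
    out.append(im["color"][:,:,::-1])
a=cv2.resize(out[0][100:300,120:340],(440,400)); b=cv2.resize(out[1],(360,270))
b=cv2.copyMakeBorder(b,0,130,0,0,cv2.BORDER_CONSTANT)
cv2.imwrite("pics/fin.png",np.hstack([a,b]))
s=r.read_state();print(s["tcp_pos"],s["force"])
E
```

```text
side rocker_end 0.49 [ 582.8 -143.3   55.2]
side shake_top 0.6 [540.5 312.5  50.1]
side start_top 0.67 [460.9 101.5  56.2]
wrist start_top 0.59 [467.4 104.4  58.9]
[367.50319703 106.09623714 193.03856444] [ 0.18362015  0.60196851 -0.41920323]
```

View pics/fin.png

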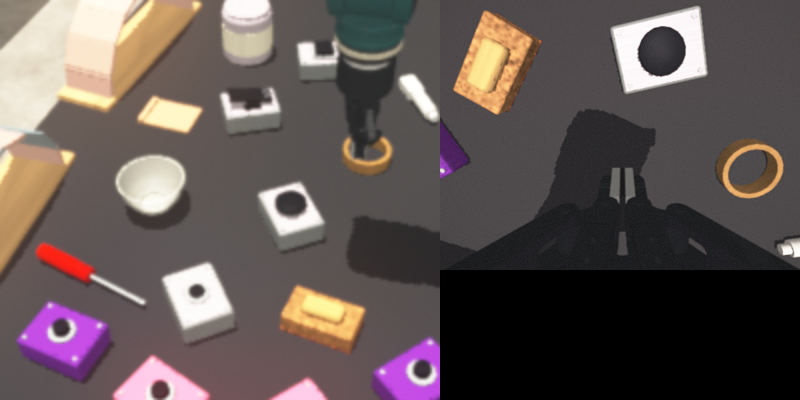

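The picture shows everything in its place. The measured heights (rocker end about 55, small button 50, mushroom 56 to 59 mm) match the fully pressed values, and the robot is clear.

```bash
python3 -c "
from bench import workorder
print(workorder.hand_in())"
```

```text
the job is handed in; nothing more can be done
None
```

The job is handed in: I tipped the rocker fully over, then pressed the small round button and then the mushroom button fully in, each to its stop; I left the lamp key alone, and nothing visibly moved on the bench.

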